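# Snap the spring retaining clip into the turntable's groove

### The arm

A 7-joint arm with a two-finger parallel gripper is mounted at the origin on the work surface; the furniture and walls round the work are solid. World frame = base frame: x ahead of the robot, y to its left, z up, the work surface at z = 0. Lengths are in m, angles in rad, forces in N, time in s.
With the tool pointing down it reaches from about 0.4 to 0.85 m from the base axis. Payload 10.4 kg.
Tool frame: the origin (TCP) lies on the centre line of the jaws, within the pads' length; the fingertips stand 11 mm ahead of it and the grasp point (between the pads) lies 8 mm behind it; z points along the fingers, y is the line along which they close (so a half turn about z gives the same grasp; the last joint's range is limited). The gripper opens to 87 mm and grips with 3 to 60 N. Pads are 19 mm wide; open, the fingers measure 117 mm over their backs; the gripper's body (75 mm by 190 mm) begins 51 mm behind the grasp point.
Start: joints at [1.103, 0.332, -0.065, 1.46, 0.022, 1.35, -0.088], TCP at [0.269, -0.564, 0.194] pointing down, gripper open.
Joint ranges: [-2.6, 2.6], [-0.5, 2.12], [-1.47, 1.34], [0.16, 2.42], [-1.27, 4.41], [0.06, 2.06], [-2.6, 2.6]. Speed limits (rad/s): [2.22, 2.22, 2.79, 2.79, 3.14, 3.14, 3.14].

### API

Orientations are given as a unit quaternion [x, y, z, w].
In Python, from bench import r gives the robot as it stands.
- The arm moves only by the shell command python3 -m pendant 'ROWS' [OPENING] [FORCE]. ROWS is JSON, a list of rows, each a list of 4 numbers: the shift along the tool's x, y, z in m, then the turn about the tool's z in rad. A call has 1 to 8 rows; each row shifts and turns the commanded pose from where the row before left it, along the tool's axes as they then stand; what a row does not reach is not made up. A row lasts 1/12 s, in which the tool goes at most 41.7 mm and 7.16 degrees, less where a joint would pass 70% of its speed; a pose out of reach is approached as far as the arm can. A call with a gripper value outside its range is refused whole. OPENING is the opening, from 0 (shut) to 1 (fully open), set as the call begins (- or left out, the last holds). The fingers move at their own pace and stop on an object; FORCE is the grip in N (left out, the last holds). Time passes only in rows, so rows that do not move let the fingers close. It gives the time, the measured TCP pose, the force, the opening and the grip force at its end, in the units of the state.
- r.read_state(): the state, without advancing time (a new reading comes with each control period).
- r.camera(name): name is "scene" or "side" or "wrist"; returns a dict with "img" (400x640x3 uint8, red, green, blue), "camera_matrix" (3x3 intrinsics, pixels), "xyz" and "attitude" of the camera in the world. Camera axes: x right, y down, z forward; pixel columns grow to the right and rows downward; lengths in m; the calibration is good to about 2 mm. The wrist camera is an equidistant fisheye: a pixel r from the principal point sees the ray r / f radians off the axis. A picture is of the moment at which its call begins. There is no depth.
- r.close_job(): hands the job in; it is judged then, once.
Trained networks look in the newest picture that a camera, given by its name, has taken for a name from the list of things; names that differ only in an ending like _2 or _b are one class to them, and where a whole thing is asked for, a point or a joint stands for the part that bears it (a point fixed in the world has none). Each returns a list of dicts, best first, with "score" (0 to 1); they miss things now and then, are a little off and sometimes report something else, mostly with a low value. They report only what shows in the picture. A call takes as long as a camera call.
- r.outline_of(thing, camera): "mask" (400x640 bool, what is visible of it) and "bbox" ([centre column, centre row, width, height] in pixels, round what is visible of it).
The state is a dict: "time": time; "joint_positions": joint angles; "joint_vel": joint speeds; "joint_torque": joint torques, N m; "ee_pos": TCP position; "eef_rot": TCP orientation; "ft_force": force on the tool from outside, world axes, zero at the start; "torque": the same for the moment, N m; "width": finger opening in m; "grip_force": force on a finger pad.
Only numpy, scipy, OpenCV 4.12 (cv2) and the standard library are available. Lean on these libraries where they do the work, as an engineer would, in place of code of your own. Each camera call takes 0.05 s, during which the arm holds its last target. There are 200 camera calls.

### The job

Put the brass spring clip with red ears on the turntable so that it keeps the disc down: squeeze its two upright ears together to spread the ring (no further than it needs, or the clip is spoiled), slip it spread over the spindle, press the sprung disc down gently with it until the groove is bared, and let the clip contract into the groove. Leave the bottle, the torch and the battery where they are.

Things in the scene. Friction and masses are not known exactly. Their poses are not given: they have to be found in the camera images.
- clip_ring (a point): centre of the ring of the spring clip, a loose brass retaining clip (65 g) lying flat on the bench: ring 5 mm high, inner radius 9 mm at ease, 14 mm outer, made of two halves that pivot on a bow 26 mm behind the ring's centre. The point is 2.5 mm above the clip's underside; x points from the bow through the ring to the ears, z up. The clip may be fitted at any turn about the spindle.
- clip_ears (a point): midway between the clip's upright ears at ease, 14 mm above its underside, 31 mm along x from clip_ring (same axes). The ears measure 57 mm over their outer faces at ease. Squeezed together they cross the ring's halves apart, with 2 N at first, 5 N in the end: 20 mm over the faces spreads the ring enough, 32 mm does not, under 12 mm spoils it. Spread, they lie 36 mm from clip_ring.
- ear_a (a point): middle of one ear (on the -y side of clip_ring): a flat red upright tab 13 mm wide, 4 mm thick, 27 mm high, standing on the clip's underside; point half-way up. At ease the ears are turned 17 degrees each from parallel; spread for the job they are parallel. A tongue 5 mm high reaches 11 mm outwards from the ear's foot: keep fingertips above it when taking hold, and let them bear on it to press.
- ear_b (a point): middle of the other ear (on the +y side of clip_ring), likewise
- clip_a (a joint): spread of the half with ear_a, rad: 0 at ease; 0.30 at 20 mm over the ears (the ring then clears the spindle by 2 mm all round if the spindle's axis lies 1 mm from clip_ring towards the ears, by 1.2 mm if on clip_ring); about 0.16 round the full spindle; about 0.03 in the groove; more than 0.37 spoils the clip
- clip_b (a joint): spread of the half with ear_b, likewise
- stand: the turntable: a round blue foot 112 mm wide, 12 mm high, fixed to the bench, origin at the centre of its underside. On it a spindle carries an aluminium disc, 100 mm wide, 8 mm thick, with coloured dots. Its height was never measured: the disc's top is 66 to 105 mm above the bench. The disc rests on a spring and yields straight down: 2 N to start, then 0.8 N per mm, hard stop at 7 mm.
- spindle_axis (a point): on the vertical spindle's axis, at the top of the foot. Above the disc the spindle is 24 mm thick and ends, chamfered, 45 mm over the free disc. The groove (a neck 19 mm thick) is right under this thick part, mostly hidden by the disc. A clip lying on the disc is level with it when the disc is pressed 3 to 7 mm down, best 5 mm (6 N; never over 20 N); let go there it contracts into the groove.
- dye_bottle: brown dropper bottle with black cap, 27 mm wide, 88 mm high, standing; origin at the centre of its underside; bystander
- torch: black pocket torch, 33x88x34 mm, lying; origin at the centre of its underside; bystander
- battery: small dry cell, 14x48x14 mm, lying; origin at the centre of its underside; bystander

How it is judged:
By the outcome, as a careful person would: the job done as asked, in the order asked, and still so for the second after the job is handed in, with the robot touching nothing.
It also fails if it takes over 51 s, if anything falls off the work surface, if the arm or the gripper's body presses on something with over 40 N, if the wrist force passes 120 N, or if a joint passes its speed limit or range.

## Working session

There is one attempt and no reset: what is moved stays moved. The work goes in short steps, Python scripts to look and compute and a shell command to move; the robot and the scene stay as the last step left them, time stands still between calls to the robot, and variables do not carry over. Pictures are saved under pics/ and viewed, at most 12 in all, crops included, and the job is handed in when it is done.

```bash
ls; mkdir -p pics; cat > h.py <<'E'
import numpy as np, cv2
from scipy.spatial.transform import Rotation as R
from bench import r
def att(c):
    a=np.array(c["attitude"],float)
    return a if a.shape==(3,3) else R.from_quat(a).as_matrix()
def ray(c,px,name):
    K=np.array(c["camera_matrix"]);x=(px[0]-K[0,2])/K[0,0];y=(px[1]-K[1,2])/K[1,1]
    if name=="wrist":
        t=np.hypot(x,y);s=np.sin(t)/t if t>1e-9 else 1;d=np.array([x*s,y*s,np.cos(t)])
    else: d=np.array([x,y,1.])
    d=att(c)@(d/np.linalg.norm(d));return np.array(c["xyz"],float),d
def atz(c,px,name,z):
    o,d=ray(c,px,name);return o+d*(z-o[2])/d[2]
def tri(rays):
    A=np.zeros((3,3));b=np.zeros(3)
    for o,d in rays:
        P=np.eye(3)-np.outer(d,d);A+=P;b+=P@o
    p=np.linalg.solve(A,b);return p,[np.linalg.norm((np.eye(3)-np.outer(d,d))@(p-o)) for o,d in rays]
def proj(c,p,name):
    K=np.array(c["camera_matrix"]);q=att(c).T@(np.array(p)-np.array(c["xyz"]))
    if name=="wrist":
        t=np.arctan2(np.hypot(q[0],q[1]),q[2]);s=t/max(np.hypot(q[0],q[1]),1e-9);return K[0,0]*q[0]*s+K[0,2],K[1,1]*q[1]*s+K[1,2]
    return K[0,0]*q[0]/q[2]+K[0,2],K[1,1]*q[1]/q[2]+K[1,2]
def save(c,f): cv2.imwrite("pics/"+f,cv2.cvtColor(c["img"],cv2.COLOR_RGB2BGR))
E
python3 - <<'E'
from h import *
np.set_printoptions(precision=4,suppress=True)
s=r.read_state();print({k:np.round(v,3) for k,v in s.items()})
ims=[]
for n in("scene","side","wrist"):
    c=r.camera(n);print(n,c["xyz"],c["attitude"],np.array(c["camera_matrix"])[:, :].ravel())
    save(c,n+"0.png")
    for t in("clip_ring","ear_a","stand","dye_bottle","torch","battery"):
        for o in r.outline_of(t,n)[:3]: print(n,t,round(o["score"],2),np.round(o["bbox"],1), np.round(atz(c,o["bbox"][:2],n,0.01),3))
E
```

```text
pics
{'time': np.float64(0.0), 'joint_positions': array([ 1.103,  0.333, -0.065,  1.461,  0.022,  1.35 , -0.088]), 'joint_vel': array([ 0.002,  0.   , -0.001, -0.   , -0.001,  0.001, -0.   ]), 'joint_torque': array([ -0.001, -62.326,   0.024, -38.99 ,  -0.062,   0.04 ,   0.   ]), 'ee_pos': array([ 0.269, -0.564,  0.193]), 'eef_rot': array([ 0.975,  0.221, -0.   , -0.001]), 'ft_force': array([ 0.066, -0.085,  0.03 ]), 'torque': array([-0.014,  0.012,  0.001]), 'grip_force': np.float64(0.0), 'width': np.float64(0.087)}
scene [0.2579 0.5725 0.7201] [-0.1798  0.9043 -0.3785  0.081 ] [403.1926   0.     317.689    0.     403.1926 200.0396   0.       0.
   1.    ]
scene clip_ring 0.67 [347.6 140.8  21.5  18.6] [ 0.559 -0.356  0.01 ]
scene ear_a 0.58 [340.1 137.9   8.1   8.9] [ 0.585 -0.361  0.01 ]
scene ear_a 0.54 [301.9 225.6  48.4  60.9] [0.546 0.002 0.01 ]
scene stand 0.83 [302.1 224.9  48.5  63.1] [ 0.546 -0.001  0.01 ]
scene dye_bottle 0.68 [278.6 160.8   8.4  23.8] [ 0.706 -0.195  0.01 ]
scene torch 0.62 [233.6 303.8  45.5  20.9] [0.586 0.244 0.01 ]
scene battery 0.42 [378.6 213.9   3.1  14.8] [ 0.389 -0.103  0.01 ]
side [ 0.3653 -0.718   0.5281] [ 0.8734 -0.1187  0.0505 -0.4697] [361.5174   0.     319.1663   0.     361.5174 196.886    0.       0.
   1.    ]
side clip_ring 0.79 [382.2 330.4  44.7  42. ] [ 0.551 -0.378  0.01 ]
side clip_ring 0.42 [312.8 189.4  42.3  68. ] [0.545 0.078 0.01 ]
side ear_a 0.82 [379.6 334.9  26.9  35.8] [ 0.543 -0.385  0.01 ]
side ear_a 0.7 [382.2 323.4  42.4  27.5] [ 0.556 -0.365  0.01 ]
side stand 0.68 [312.9 188.3  44.9  65.4] [0.547 0.084 0.01 ]
side dye_bottle 0.8 [400.  224.8   9.4  38.4] [ 0.701 -0.127  0.01 ]
side torch 0.63 [313.4 157.2  27.1   6.1] [0.592 0.259 0.01 ]
side battery 0.56 [264.3 244.9  11.   19. ] [ 0.39  -0.109  0.01 ]
wrist [ 0.3389 -0.5318  0.3842] [ 0.8373 -0.528  -0.075   0.1204] [309.7069   0.     322.2632   0.     309.7069 201.5094   0.       0.
   1.    ]
```

```bash
python3 - <<'E'
import cv2,numpy as np
s=cv2.imread("pics/scene0.png");d=cv2.imread("pics/side0.png");w=cv2.imread("pics/wrist0.png")
a=cv2.resize(d[300:360,345:425],None,fx=5,fy=5,interpolation=3)   #400x300
b=cv2.resize(s[110:170,310:390],None,fx=5,fy=5,interpolation=3)
e=cv2.resize(d[130:265,230:410],(400,300),interpolation=3)
f=cv2.resize(s[170:290,230:390],(400,300),interpolation=3)
cv2.imwrite("pics/m0.png",np.vstack([np.hstack([a,b]),np.hstack([e,f])]))
E
```

```text
(no output)
```

View pics/m0.png

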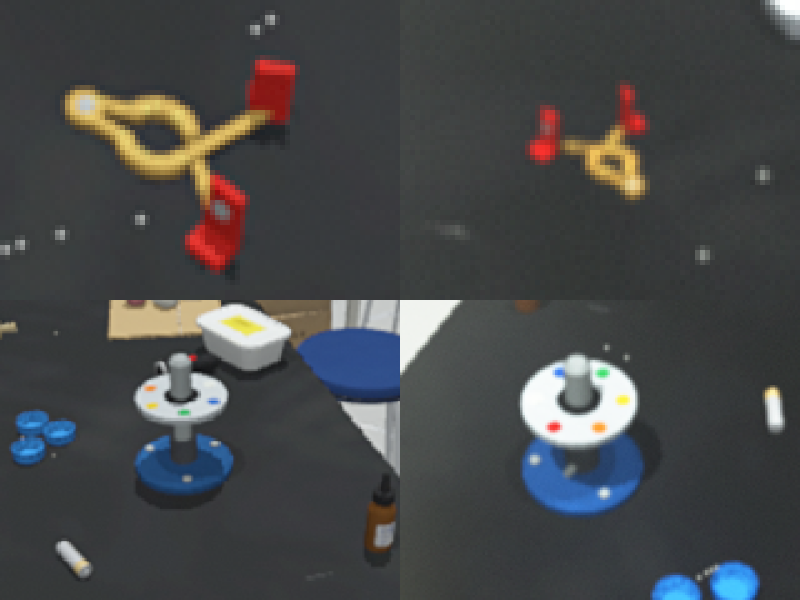

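View pics/wrist0.png

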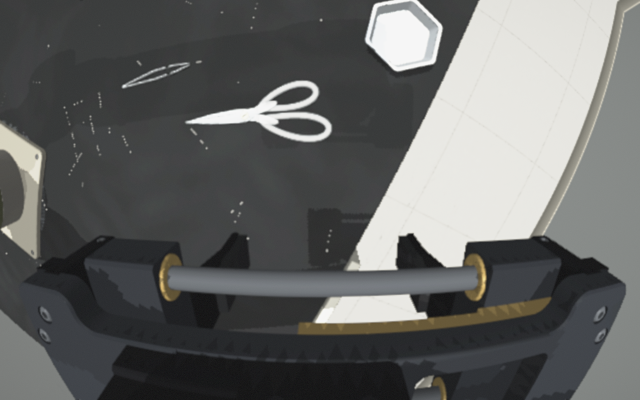

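```bash
python3 - <<'E'
from h import *
np.set_printoptions(precision=4,suppress=True)
c=r.camera("scene");d=r.camera("side")
S=lambda x,y:(310+(x-400)/5,110+y/5)
D=lambda x,y:(345+x/5,300+y/5)
# (scene px, side px)
for n,(a,b) in dict(bow=(S(632,185),D(85,103)),ring=(S(613,162),D(160,137))).items(): print(n,tri([ray(c,a,"scene"),ray(d,b,"side")]))
E1,E2=S(547,130),S(628,107); F1,F2=D(272,92),D(222,215)
for a in(E1,E2):
  for b in (F1,F2): print(tri([ray(c,a,"scene"),ray(d,b,"side")]))
# stand: disc dots & spindle top
S=lambda x,y:(230+(x-400)/2.5,170+(y-300)/2.5)
D=lambda x,y:(230+x*.45,130+(y-300)*.45)
P={}
for n,(a,b) in dict(top=(S(577,360),D(180,358)),yellow=(S(623,400),D(152,406)),orange=(S(599,427),D(150,388)),green=(S(602,373),D(184,412)),blue=(S(560,373),D(213,401)),disc=(S(579,403),D(181,397)),foot=(S(582,471),D(185,463))).items():
  P[n]=tri([ray(c,a,"scene"),ray(d,b,"side")]);print(n,P[n])
E
```

```text
bow (array([ 0.5276, -0.3456,  0.0031]), [np.float64(0.00029143263833839137), np.float64(0.0002914326383383955)])
ring (array([ 0.5467, -0.3647,  0.0018]), [np.float64(0.0005447081406063675), np.float64(0.000544708140606383)])
(array([ 0.5879, -0.3653,  0.0127]), [np.float64(0.0008706191616984455), np.float64(0.0008706191616981752)])
(array([ 0.5786, -0.3862, -0.0088]), [np.float64(0.018385658770699396), np.float64(0.01838565877069922)])
(array([ 0.56  , -0.3847,  0.0346]), [np.float64(0.016070720894292626), np.float64(0.016070720894292637)])
(array([ 0.5512, -0.4049,  0.0136]), [np.float64(0.00013007387046710695), np.float64(0.00013007387046746663)])
top (array([0.5321, 0.0246, 0.138 ]), [np.float64(0.0003389348121584408), np.float64(0.00033893481215855204)])
yellow (array([0.4963, 0.0121, 0.0922]), [np.float64(1.402088648123978e-05), np.float64(1.4020886481126727e-05)])
orange (array([0.5023, 0.0499, 0.093 ]), [np.float64(0.00020464453692316543), np.float64(0.00020464453692317614)])
green (array([ 0.526 , -0.011 ,  0.0929]), [np.float64(0.00018505693854463788), np.float64(0.0001850569385446244)])
blue (array([0.5612, 0.0026, 0.0925]), [np.float64(0.00010735030133974773), np.float64(0.00010735030133972988)])
disc (array([0.5316, 0.027 , 0.089 ]), [np.float64(9.35383443211356e-05), np.float64(9.353834432140201e-05)])
foot (array([ 0.5326,  0.0285, -0.0005]), [np.float64(0.0010898829605104257), np.float64(0.0010898829605106208)])
```

The side view shows the clip, with its bow at side pixel (362,321), ring at (377,327) and ears at (399,318) and (389,343). The stand is at about (312,175), with the disc top at z≈0.0925 and the spindle top at 0.138. That is consistent with the 45 mm given. The wrist view shows only the scissors and the tray.

Clip heading is about -43°. I'll move above the ears and turn the tool so its x points at the ring.

```bash
python3 -m pendant '[[0.039,-0.0036,0,-0.0],[0.039,-0.0036,0,0],[0.039,-0.0036,0,0],[0.039,-0.0036,0,0],[0.039,-0.0036,0,0],[0.039,-0.0036,0,0],[0.039,-0.0036,0,0],[0.039,-0.0036,0,0]]' 1
python3 -m pendant '[[0.036,-0.0036,0,-0.12],[0,0,0,-0.122],[0,0,0,-0.122],[0,0,0,-0.122],[0,0,0,-0.122],[0,0,0,-0.122],[0,0,0,-0.122],[0,0,0,-0.122]]'
python3 -m pendant '[[0,0,0,-0.122],[0,0,0,-0.122],[0,0,0,-0.122],[0,0,0,-0.122],[0,0,0,-0.122],[0,0,0,-0.122],[0,0,0,-0.122],[0,0,0,-0.122]]'
cat >> h.py <<'E'
def pose():
    s=r.read_state();M=R.from_quat(s["eef_rot"]).as_matrix()
    print("t %.2f pos %s xang %.1f tilt %.2f F %s grip %.1f w %.4f q %s"%(s["time"],np.round(s["ee_pos"],4),np.degrees(np.arctan2(M[1,0],M[0,0])),np.degrees(np.arccos(-M[2,2])),np.round(s["ft_force"],1),s["grip_force"],s["width"],np.round(s["joint_positions"],2)))
    return s,M
E
python3 - <<'E'
from h import *
np.set_printoptions(precision=4,suppress=True)
pose();c=r.camera("wrist");save(c,"w1.png")
for t in("clip_ring","ear_a"):
  for o in r.outline_of(t,"wrist")[:3]: print(t,round(o["score"],2),np.round(o["bbox"],1), np.round(atz(c,o["bbox"][:2],"wrist",0.01),4))
for n,p in dict(ring=(0.5467,-.3647,.0025),bow=(.5276,-.3456,.003),a=(.5879,-.3653,.0135),b=(.5512,-.4049,.0135)).items(): print(n,np.round(proj(c,p,"wrist"),1))
E
```

```text
time: 1.82
ee_pos: [0.5396, -0.4028, 0.1944]
eef_rot: [0.975, 0.22, 0.0, 0.0]
ft_force: [0.4, -1.3, -0.4]
width: 0.0869
grip_force: 0.0
time: 2.48
ee_pos: [0.5691, -0.3852, 0.1941]
eef_rot: [0.757, 0.654, -0.0, -0.0]
ft_force: [-0.4, 0.3, -0.3]
width: 0.087
grip_force: 0.0
time: 3.15
ee_pos: [0.5691, -0.3853, 0.1941]
eef_rot: [0.362, 0.932, -0.0, -0.0]
ft_force: [0.2, -0.1, -0.2]
width: 0.0867
grip_force: 0.0
t 3.15 pos [ 0.5691 -0.3853  0.1941] xang 137.5 tilt 0.00 F [ 0.2 -0.1 -0.2] grip 0.0 w 0.0867 q [ 0.88  0.52 -0.52  1.25  0.26  1.43  1.21]
clip_ring 0.72 [325.8 155.8  60.9  59.6] [ 0.5537 -0.3661  0.01  ]
ear_a 0.9 [332.9 162.6  43.9  41.8] [ 0.5658 -0.3654  0.01  ]
ear_a 0.52 [313.  161.8  40.8  50.9] [ 0.5487 -0.3826  0.01  ]
ring [322.8 150.1]
bow [323.8 128.4]
a [345.1 176.3]
b [301.  175.9]
```

View pics/w1.png

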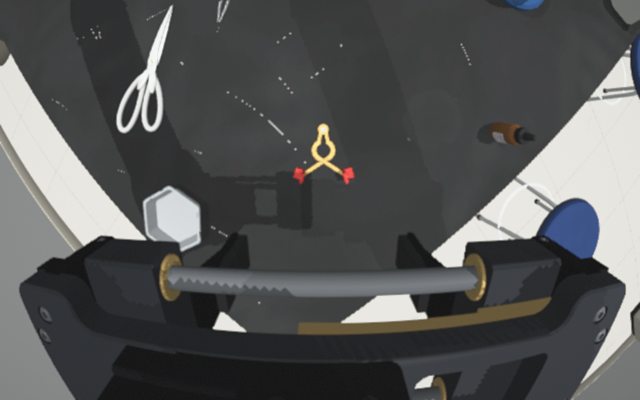

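The wrist view shows the clip clearly, with ears at (299,175) and (348,175), ring at (323,151) and bow at (323,130). That is within about 2 px of my predicted points. Descending.

```bash
python3 -m pendant '[[-0.002,0,0.04,0],[0,0,0.04,0],[0,0,0.04,0],[0,0,0.03,0],[0,0,0.02,0],[0,0,0.005,0],[0,0,0,0]]' 1
python3 - <<'E'
from h import *
pose();c=r.camera("wrist");save(c,"w2.png")
E
```

```text
time: 3.88
ee_pos: [0.5698, -0.3861, 0.0177]
eef_rot: [0.366, 0.931, 0.0, -0.001]
ft_force: [-0.6, 0.4, 0.5]
width: 0.0872
grip_force: 0.0
t 3.88 pos [ 0.5698 -0.3861  0.0177] xang 137.0 tilt 0.15 F [-0.6  0.4  0.5] grip 0.0 w 0.0872 q [ 0.87  0.66 -0.49  1.43  0.32  1.13  1.15]
```

View pics/w2.png

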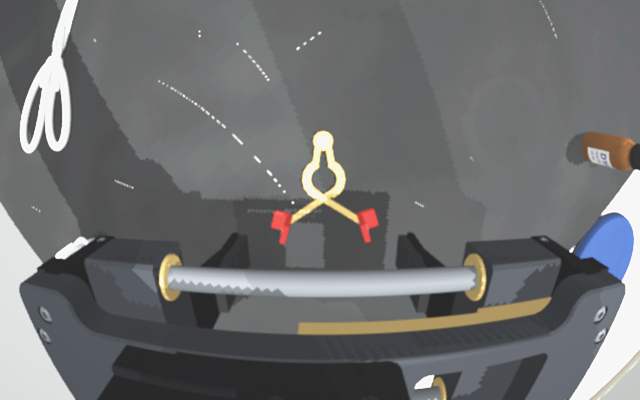

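The ears show at (281,225) and (368,222), and the fingertips at columns 240 and 402. I'll check the fore-aft alignment numerically.

```bash
python3 - <<'E'
from h import *
np.set_printoptions(precision=4,suppress=True)
s,M=pose();c=r.camera("wrist");p=s["ee_pos"]
for q in [(0,.0435,.011),(0,-.0435,.011),(.0095,.0435,.011),(-.0095,.0435,.011),(0,.0435,-.008),(0,0,0)]: print(q,np.round(proj(c,p+M@np.array(q),"wrist"),1))
for n,q in dict(ring=(0.5467,-.3647,.0025),bow=(.5276,-.3456,.003),a=(.5879,-.3653,.0135),b=(.5512,-.4049,.0135),at=(.5879,-.3653,.027),af=(.5879,-.3653,.0)).items(): print(n,np.round(proj(c,q,"wrist"),1))
# red masks
h=cv2.cvtColor(c["img"],cv2.COLOR_RGB2HSV);m=(((h[...,0]<6)|(h[...,0]>172))&(h[...,1]>150)&(h[...,2]>90)).astype(np.uint8)
n,l,st,ce=cv2.connectedComponentsWithStats(m)
for i in range(1,n):
  if st[i,4]>60: print(st[i],ce[i],M.T@(atz(c,ce[i],"wrist",.0115)-p))
h2=((h[...,0]>15)&(h[...,0]<32)&(h[...,1]>80)&(h[...,2]>120)).astype(np.uint8);h2[260:]=0
n,l,st,ce=cv2.connectedComponentsWithStats(h2)
for i in range(1,n):
  if st[i,4]>60: print("brass",st[i],ce[i])
print("bow rel",M.T@(atz(c,(322.5,141),"wrist",.005)-p),"ring rel",M.T@(atz(c,(323,181),"wrist",.004)-p))
E
```

```text
t 3.93 pos [ 0.5709 -0.3867  0.0198] xang 137.1 tilt 0.01 F [ 0.8 -0.7 -0.9] grip 0.0 w 0.0874 q [ 0.87  0.66 -0.49  1.43  0.32  1.14  1.15]
(0, 0.0435, 0.011) [384.6 225. ]
(0, -0.0435, 0.011) [260.7 224.8]
(0.0095, 0.0435, 0.011) [385.4 212.2]
(-0.0095, 0.0435, 0.011) [383.6 237.4]
(0, 0.0435, -0.008) [390.  235.3]
(0, 0, 0) [322.7 231.1]
ring [322.2 177.1]
bow [323.7 137.7]
a [362.7 224.8]
b [283.3 224.8]
at [365.3 232.2]
af [360.4 218.2]
[357 206  20  34 374] [366.1765 219.3128] [0.0053 0.0297 0.0083]
[271 208  21  33 354] [281.2655 221.4944] [ 0.0036 -0.0284  0.0083]
brass [291 128  67  93 878] [324.5934 190.09  ]
brass [163 254  16   6  75] [170.8933 256.88  ]
brass [466 254  16   6  75] [473.4  256.88]
bow rel [ 0.0576 -0.0002  0.0148] ring rel [0.0303 0.0002 0.0158]
```

```bash
python3 - <<'E'
import cv2,numpy as np
w=cv2.imread("pics/w2.png")[190:310,220:430]
w=(255*(w/255.)**.5).astype(np.uint8)
cv2.imwrite("pics/w2c.png",cv2.resize(w,None,fx=3.8,fy=3.8,interpolation=0))
E
```

```text
(no output)
```

View pics/w2c.png

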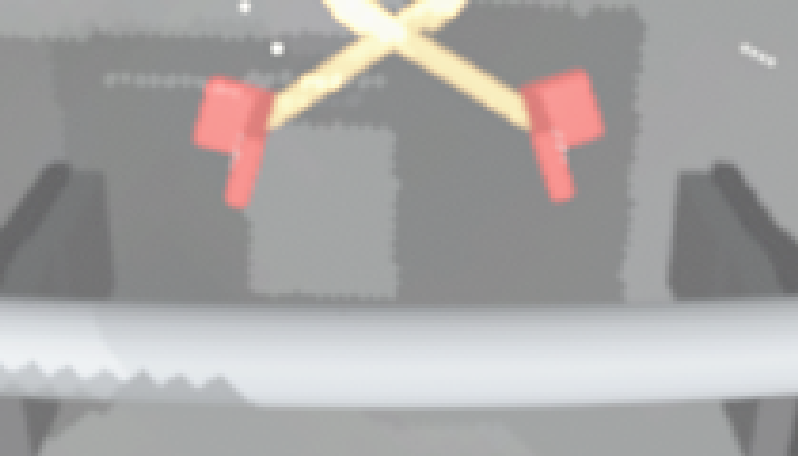

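```bash
python3 - <<'E'
from h import *
s,M=pose();p=s["ee_pos"]
ims=[]
for n in("side","scene"):
    c=r.camera(n)
    u0=np.array(proj(c,p,n)).astype(int);x0,y0=u0-[35,38]
    y0=min(y0,400-75)
    k=5.5
    im=cv2.resize(c["img"][y0:y0+75,x0:x0+70],None,fx=k,fy=k,interpolation=0)
    im=(255*(im/255.)**.6).astype(np.uint8)
    for q,col in [((0,.0435,.011),(0,255,0)),((0,-.0435,.011),(0,255,0)),((0,.0435,-.008),(255,0,255)),((0,-.0435,-.008),(255,0,255)),((0,.0435,-.026),(0,255,255)),((0,-.0435,-.026),(0,255,255))]:
        u=proj(c,p+M@np.array(q),n);cv2.circle(im,(int((u[0]-x0+.5)*k),int((u[1]-y0+.5)*k)),3,col,1)
    ims.append(im)
cv2.imwrite("pics/c3.png",cv2.cvtColor(np.hstack(ims),cv2.COLOR_RGB2BGR))
E
```

```text
t 3.98 pos [ 0.5716 -0.387   0.0209] xang 137.1 tilt 0.13 F [ 0.7 -0.9  0.6] grip 0.0 w 0.0870 q [ 0.87  0.66 -0.49  1.43  0.32  1.14  1.15]
```

View pics/c3.png

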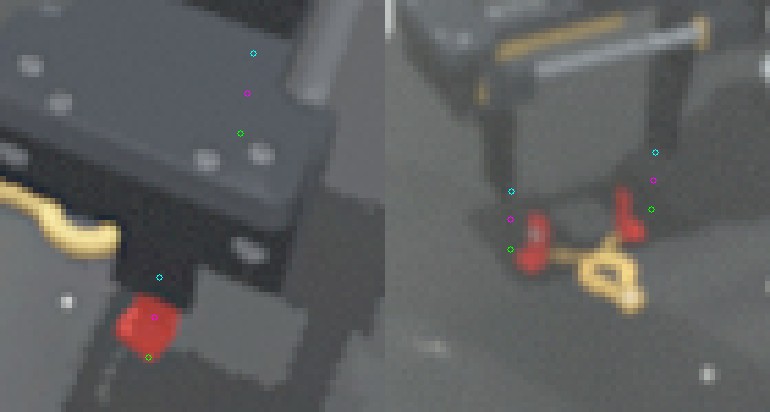

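The pictures disagree with the stated tool geometry. In the wrist, side and scene views the visible fingertips end about 20-26 mm behind the reported TCP, not 11 mm ahead of it. In this pose they are still above the ears. I'll go lower in steps and check again by camera.

```bash
python3 -m pendant '[[0,0,0.006,0],[0,0,0.006,0],[0,0,0.003,0],[0,0,0,0]]' 1
cat > look.py <<'E'
from h import *
import sys
s,M=pose();p=s["ee_pos"]
ims=[]
for n in("side","scene"):
    c=r.camera(n)
    x0,y0=np.array(proj(c,p,n)).astype(int)-[35,42];y0=min(y0,325);k=5.5
    im=cv2.resize(c["img"][y0:y0+75,x0:x0+70],None,fx=k,fy=k,interpolation=0)
    ims.append((255*(im/255.)**.6).astype(np.uint8))
c=r.camera("wrist");im=cv2.resize(c["img"][100:300,220:430],None,fx=1.85,fy=1.85);ims2=(255*(im/255.)**.6).astype(np.uint8)
a=np.hstack(ims)[:,:770];a=cv2.resize(a,(412,220));b=cv2.resize(ims2,(388,370))
out=np.zeros((592,800,3),np.uint8)
h=np.hstack(ims);out[:370,:388]=b;out[:206,388:800]=0
out[:220,388:800]=a
cv2.imwrite("pics/"+sys.argv[1],cv2.cvtColor(out[:370],cv2.COLOR_RGB2BGR))
E
python3 look.py c4.png
```

```text
time: 4.42
ee_pos: [0.5699, -0.3863, 0.0031]
eef_rot: [0.365, 0.931, 0.0, -0.001]
ft_force: [-0.3, -0.2, -1.0]
width: 0.0873
grip_force: 0.0
t 4.42 pos [ 0.5699 -0.3863  0.0031] xang 137.2 tilt 0.09 F [-0.3 -0.2 -1. ] grip 0.0 w 0.0873 q [ 0.87  0.67 -0.49  1.44  0.33  1.11  1.15]
```

View pics/c4.png

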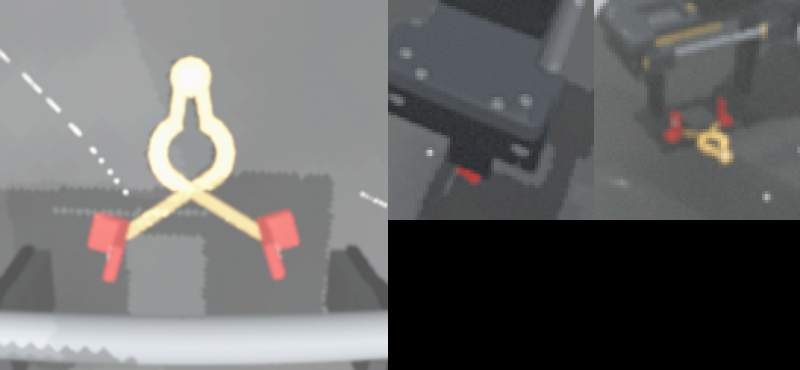

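```bash
python3 -m pendant '[[0,0,0.006,0],[0,0,0.006,0],[0,0,0.002,0],[0,0,0,0]]' 1
python3 -m pendant '[[0,0,0.0015,0],[0,0,0,0]]'
python3 -m pendant '[[0,0,0.0015,0],[0,0,0,0]]'
python3 -m pendant '[[0,0,0.0015,0],[0,0,0,0]]'
python3 - <<'E'
from h import *
s,M=pose();c=r.camera("wrist");save(c,"w5.png")
w=c["img"];n="side";d=r.camera(n);p=s["ee_pos"]+M@np.array([0,-.0435,-.026])
u=np.array(proj(d,p,n)).astype(int);x0,y0=u-[30,30]
a=cv2.resize(d["img"][y0:y0+60,x0:x0+60],(400,400),interpolation=0)
b=cv2.resize(w[180:280,220:420],(400,200),interpolation=2);b=np.vstack([b,0*b])
o=(255*(np.hstack([a,b])/255.)**.6).astype(np.uint8);cv2.imwrite("pics/c5.png",cv2.cvtColor(o,cv2.COLOR_RGB2BGR))
E
```

```text
time: 4.9
ee_pos: [0.57, -0.3862, -0.011]
eef_rot: [0.365, 0.931, 0.0, -0.001]
ft_force: [0.1, 0.1, -0.5]
width: 0.087
grip_force: 0.0
time: 5.07
ee_pos: [0.5706, -0.3865, -0.0115]
eef_rot: [0.365, 0.931, -0.0, -0.0]
ft_force: [-0.1, -0.5, 0.1]
width: 0.0872
grip_force: 0.0
time: 5.23
ee_pos: [0.5706, -0.3866, -0.0129]
eef_rot: [0.365, 0.931, -0.0, 0.0]
ft_force: [-0.8, -0.4, -0.4]
width: 0.0872
grip_force: 0.0
time: 5.4
ee_pos: [0.5705, -0.3866, -0.0145]
eef_rot: [0.365, 0.931, -0.0, -0.0]
ft_force: [-0.2, -0.6, -1.1]
width: 0.0871
grip_force: 0.0
t 5.40 pos [ 0.5705 -0.3866 -0.0145] xang 137.2 tilt 0.00 F [-0.2 -0.6 -1.1] grip 0.0 w 0.0871 q [ 0.86  0.69 -0.48  1.45  0.34  1.08  1.14]
```

View pics/c5.png

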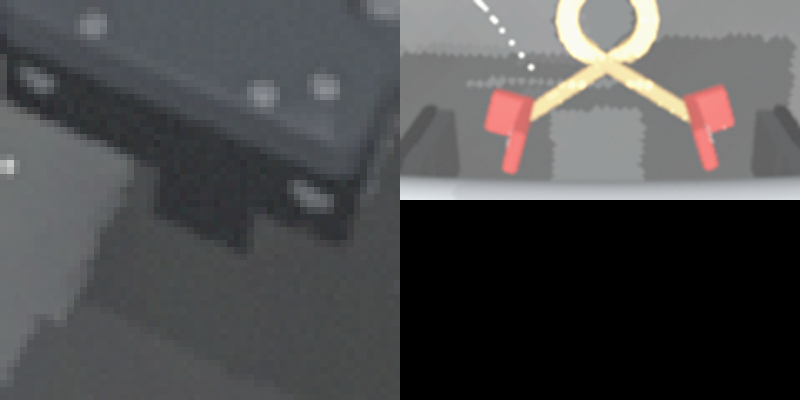

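```bash
python3 - <<'E'
from h import *
s,M=pose();d=r.camera("side");c=r.camera("wrist");P=s["ee_pos"]
p=P+M@np.array([0,-.0435,-.026]);u=np.array(proj(d,p,"side")).astype(int)
for z in(-.03,-.026,-.022,-.018,-.014,-.01):
  o=[]
  for x in(.0095,-.0095):
    v=np.array(proj(d,P+M@np.array([x,-.0585,z]),"side"));o+=list(((v-u+30+.5)*400/60).round())
  w=[]
  for y in(-.0435,.0435):
    v=np.array(proj(c,P+M@np.array([.0095,y,z]),"wrist"));w+=list(((v-[220,180]+.5)*2+[400,0]).round())
  print(z,o,w)
E
```

```text
t 5.50 pos [ 0.5706 -0.3866 -0.0144] xang 137.2 tilt 0.00 F [ 0.5 -0.5  0. ] grip 0.0 w 0.0870 q [ 0.86  0.69 -0.48  1.45  0.34  1.08  1.14]
-0.03 [np.float64(150.0), np.float64(234.0), np.float64(229.0), np.float64(269.0)] [np.float64(454.0), np.float64(110.0), np.float64(759.0), np.float64(110.0)]
-0.026 [np.float64(148.0), np.float64(244.0), np.float64(228.0), np.float64(280.0)] [np.float64(457.0), np.float64(105.0), np.float64(756.0), np.float64(105.0)]
-0.022 [np.float64(147.0), np.float64(254.0), np.float64(226.0), np.float64(290.0)] [np.float64(460.0), np.float64(100.0), np.float64(753.0), np.float64(100.0)]
-0.018 [np.float64(146.0), np.float64(264.0), np.float64(225.0), np.float64(300.0)] [np.float64(463.0), np.float64(95.0), np.float64(750.0), np.float64(95.0)]
-0.014 [np.float64(145.0), np.float64(274.0), np.float64(223.0), np.float64(310.0)] [np.float64(466.0), np.float64(90.0), np.float64(747.0), np.float64(91.0)]
-0.01 [np.float64(144.0), np.float64(284.0), np.float64(222.0), np.float64(320.0)] [np.float64(468.0), np.float64(86.0), np.float64(744.0), np.float64(86.0)]
```

```bash
f='ee_pos|ft_force'; python3 -m pendant '[[0,0,0.004,0],[0,0,0.003,0],[0,0,0,0]]' | grep -E "$f"
python3 -m pendant '[[0,0,0.001,0],[0,0,0.001,0],[0,0,0,0]]'| grep -E "$f"
python3 -m pendant '[[0,0,0.001,0],[0,0,0,0]]'| grep -E "$f"
python3 -m pendant '[[0,0,0.001,0],[0,0,0,0]]'| grep -E "$f"
```

```text
ee_pos: [0.5701, -0.3863, -0.0224]
ft_force: [-0.3, 0.1, -0.0]
ee_pos: [0.5705, -0.3865, -0.0236]
ft_force: [-0.0, -0.9, -0.6]
ee_pos: [0.5706, -0.3866, -0.0244]
ft_force: [0.3, -0.2, 0.3]
ee_pos: [0.5706, -0.3866, -0.0255]
ft_force: [-0.3, -0.7, -0.2]
```

```bash
f='ee_pos|ft_force'; for i in 1; do python3 -m pendant '[[0,0,0.001,0],[0,0,0,0]]'| grep -E "$f"; python3 -m pendant '[[0,0,0.001,0],[0,0,0,0]]'| grep -E "$f"; done
python3 -m pendant '[[0,0,0.001,0],[0,0,0,0]]'| grep -E "$f"
python3 -m pendant '[[0,0,0.001,0],[0,0,0,0]]'| grep -E "$f"
```

```text
ee_pos: [0.5705, -0.3865, -0.0265]
ft_force: [0.6, 0.2, -0.5]
ee_pos: [0.5705, -0.3865, -0.0275]
ft_force: [0.1, -0.2, -0.2]
ee_pos: [0.5707, -0.3866, -0.0278]
ft_force: [-2.0, 0.0, 4.4]
ee_pos: [0.5707, -0.3867, -0.0278]
ft_force: [-5.1, 3.1, 12.8]
```

Contact registers at TCP z = -0.0278, so the fingertips are 28 mm behind the reported TCP, matching the wrist-image estimate of 28 mm. I'll rise 7 mm above the bench and work out from the c5 view how far the body stands above the tips, since it must clear the spindle.

```bash
python3 -m pendant '[[0,0,-0.005,0],[0,0,-0.0045,0],[0,0,0,0]]' | grep -E 'ee_pos|ft_force'
python3 - <<'E'
from h import *
d=r.camera("side");s=r.read_state();M=R.from_quat(s["eef_rot"]).as_matrix();P=np.array([.5705,-.3866,-.0145])
u=np.array(proj(d,P+M@np.array([0,-.0435,-.026]),"side")).astype(int)
for z in(-.05,-.06,-.07,-.08,-.09,-.1):
  o=[]
  for q in((.0375,-.095),(-.0375,-.095)):
    v=np.array(proj(d,P+M@np.array([*q,z]),"side"));o.append(((v-u+30.5)*400/60).round())
  print(z,o)
E
```

```text
ee_pos: [0.5713, -0.3869, -0.0187]
ft_force: [0.6, -0.2, 0.1]
-0.05 [array([-25., 264.]), array([309., 419.])]
-0.06 [array([-24., 237.]), array([314., 392.])]
-0.07 [array([-22., 210.]), array([319., 364.])]
-0.08 [array([-21., 182.]), array([325., 336.])]
-0.09 [array([-20., 153.]), array([330., 308.])]
-0.1 [array([-19., 124.]), array([335., 279.])]
```

```bash
f='ee_pos|ft_force|width|grip'; python3 -m pendant '[[0,0,0,0],[0,0,0,0],[0,0,0,0],[0,0,0,0],[0,0,0,0],[0,0,0,0]]' 0.5 8 | grep -E "$f"
python3 -m pendant '[[0,0,0,0],[0,0,0,0],[0,0,0,0],[0,0,0,0]]' 0.32 8 | grep -E "$f"
python3 -m pendant '[[0,0,0,0],[0,0,0,0],[0,0,0,0],[0,0,0,0]]' 0.235 8 | grep -E "$f"
python3 look.py c6.png
```

```text
ee_pos: [0.5706, -0.3866, -0.0199]
ft_force: [0.4, -0.9, -0.5]
width: 0.0548
grip_force: 2.1
ee_pos: [0.5706, -0.3866, -0.0199]
ft_force: [0.7, 0.2, -0.1]
width: 0.0311
grip_force: 3.9
ee_pos: [0.5706, -0.3866, -0.0199]
ft_force: [-0.6, 0.2, -2.0]
width: 0.0212
grip_force: 4.7
t 8.57 pos [ 0.5706 -0.3866 -0.0199] xang 137.2 tilt 0.00 F [-0.6  0.2 -2. ] grip 4.7 w 0.0212 q [ 0.86  0.7  -0.48  1.45  0.34  1.07  1.14]
```

View pics/c6.png

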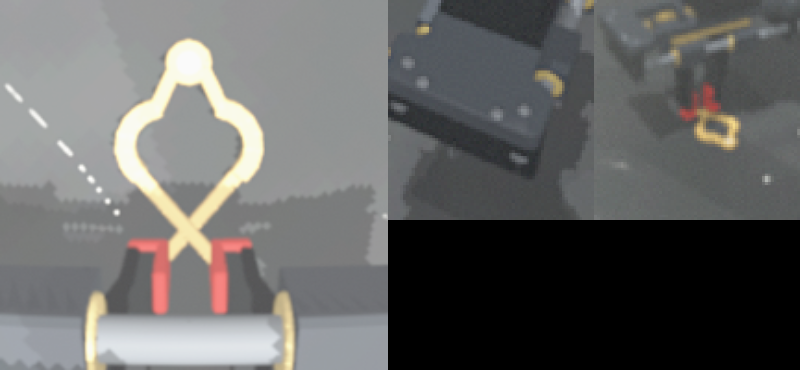

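The clip is squeezed to about 21 mm, with parallel ears between the pads, an evenly opened ring and the bow at crop (189,63). Next I'll compute the ring offset in the tool frame and the move to the stand.

```bash
python3 -m pendant '[[0,0,-0.02,0],[0,0,-0.04,0],[0,0,-0.04,0],[0,0,-0.041,0],[0,0,-0.041,0],[0,0,-0.02,0],[0,0,0,0]]' 0.23 8
cat > bow.py <<'E'
from h import *
np.set_printoptions(precision=4,suppress=True)
def brass(c):
    h=cv2.cvtColor(c["img"],cv2.COLOR_RGB2HSV)
    m=((h[...,0]>14)&(h[...,0]<34)&(h[...,1]>50)&(h[...,2]>110)).astype(np.uint8);m[245:]=0;m[:,:250]=0;m[:,400:]=0
    n,l,st,ce=cv2.connectedComponentsWithStats(m);i=1+np.argmax(st[1:,4]);return (l==i),st[i]
if __name__=="__main__":
    s,M=pose();c=r.camera("wrist");save(c,"bow.png");m,st=brass(c);print(st)
    P=s["ee_pos"];zu=P[2]+.0199   # clip underside if not slipped
    top=st[1]
    xs=np.where(m[top+2:top+9].any(0))[0];bx=(xs.min()+xs.max())/2
    # bow far edge & ring sides
    rows=[(y,np.where(m[y])[0].min(),np.where(m[y])[0].max()) for y in range(top,top+st[3])]
    w=max(rows,key=lambda t:t[2]-t[1]);print("bow top",bx,top,"widest",w)
    hole=np.where(~m[w[0],w[1]:w[2]])[0]+w[1];print("hole",hole.min(),hole.max())
    for q in((bx,top),(bx,top+5),(w[1],w[0]),(w[2],w[0])): print(q,M.T@(atz(c,q,"wrist",zu+.005)-P))
E
python3 bow.py
python3 - <<'E'
from scipy.optimize import least_squares
import numpy as np
d=np.array([[.4963,.0121],[.5023,.0499],[.526,-.011],[.5612,.0026]])
print(least_squares(lambda p:np.hypot(*(d-p[:2]).T)-p[2],[.53,.026,.035]).x)
E
```

```text
time: 9.3
ee_pos: [0.573, -0.3876, 0.1889]
eef_rot: [0.365, 0.931, -0.001, 0.005]
ft_force: [0.3, 0.2, -1.0]
width: 0.0201
grip_force: 4.9
t 9.30 pos [ 0.573  -0.3876  0.1889] xang 137.2 tilt 0.53 F [ 0.3  0.2 -1. ] grip 4.9 w 0.0201 q [ 0.88  0.53 -0.52  1.25  0.26  1.42  1.2 ]
[ 282  121   81  121 2611]
bow top 322.0 121 widest (175, np.int64(282), np.int64(362))
hole 294 350
(np.float64(322.0), np.int32(121)) [ 0.072  -0.0005 -0.0256]
(np.float64(322.0), np.int32(126)) [ 0.0693 -0.0005 -0.0255]
(np.int64(282), 175) [ 0.0429 -0.0222 -0.0253]
(np.int64(362), 175) [ 0.0429  0.0214 -0.0253]
[0.53155934 0.02616481 0.03777041]
```

```bash
python3 -m pendant '[[0.014,0.014,0,0],[0.027,0.0275,0,0],[0.027,0.0275,0,0],[0.027,0.0275,0,0],[0.027,0.0275,0,0],[0.027,0.0275,0,0],[0.027,0.0275,0,0],[0.027,0.0275,0,0]]' | grep ee_pos
python3 -m pendant '[[0.027,0.0275,0,0],[0.02,0.02,0,0],[0.012,0.0125,0,0],[0.009,0.0095,0,0],[0,0,0.02,0],[0,0,0.02,0],[0,0,0,0],[0,0,0,0]]' 
cat > fit.py <<'E'
from bow import *
# metric map of hole at plane z (tool frame, 0.2 mm grid)
def hole(c,P,M,zt):
    g=.0002;xs=np.arange(.01,.075,g);ys=np.arange(-.03,.03,g)
    X,Y=np.meshgrid(xs,ys,indexing="ij");W=P+(np.stack([X,Y,0*X+zt],-1))@M.T
    K=np.array(c["camera_matrix"]);q=(W-np.array(c["xyz"]))@att(c);rho=np.hypot(q[...,0],q[...,1]);t=np.arctan2(rho,q[...,2])/rho
    u=(K[0,0]*q[...,0]*t+K[0,2]).astype(np.float32);v=(K[1,1]*q[...,1]*t+K[1,2]).astype(np.float32)
    im=cv2.remap(c["img"],u,v,1);h=cv2.cvtColor(im,cv2.COLOR_RGB2HSV)
    m=((h[...,0]>14)&(h[...,0]<34)&(h[...,1]>50)&(h[...,2]>100)).astype(np.uint8)
    return im,m,xs,ys
def inscribed(m,xs,ys):
    mm=cv2.morphologyEx(m,cv2.MORPH_CLOSE,np.ones((5,5),np.uint8));D=cv2.distanceTransform(1-mm,cv2.DIST_L2,5);D[:75]=0;D[225:]=0;D[:,:100]=0;D[:,200:]=0
    i=np.unravel_index(D.argmax(),D.shape);return xs[i[0]],ys[i[1]],D.max()*.0002
if __name__=="__main__":
    s,M=pose();c=r.camera("wrist");save(c,"fit.png");P=s["ee_pos"]
    im,m,xs,ys=hole(c,P,M,-.0249);cv2.imwrite("pics/hole.png",cv2.cvtColor(cv2.resize(im[::-1],None,fx=1.6,fy=1.6),cv2.COLOR_RGB2BGR))
    print("ring clear centre (top plane)",inscribed(m,xs,ys))
    for t in("clip_ring","stand"):
      for o in r.outline_of(t,"wrist")[:2]: print(t,round(o["score"],2),np.round(o["bbox"],1))
    a=np.array([.5316,.0262])
    for z in(.0925,.1375): print("axis@",z,np.round(proj(c,[*a,z],"wrist"),1), "tool",M.T@(np.array([*a,z])-P))
E
python3 fit.py
python3 - <<'E'
import cv2,numpy as np
a=cv2.imread("pics/fit.png")[60:280,200:440];a=cv2.resize(a,None,fx=2,fy=2);b=cv2.imread("pics/hole.png")
o=np.zeros((520,800,3),np.uint8);o[:440,:480]=a;o[:min(520,b.shape[0]),490:490+min(310,b.shape[1])]=b[:520,:310];cv2.imwrite("pics/c7.png",o)
E
```

```text
ee_pos: [0.5607, -0.0954, 0.1806]
time: 10.68
ee_pos: [0.5582, -0.0007, 0.1409]
eef_rot: [0.365, 0.931, -0.001, -0.001]
ft_force: [-0.8, 1.0, 0.5]
width: 0.0201
grip_force: 4.9
t 10.68 pos [ 0.5582 -0.0007  0.1409] xang 137.2 tilt 0.18 F [-0.8  1.   0.5] grip 4.9 w 0.0201 q [ 0.53  0.3  -0.72  1.68  0.21  1.24  0.59]
ring clear centre (top plane) (np.float64(0.03860000000000008), np.float64(-0.0006000000000001768), np.float32(0.013233178))
clip_ring 0.63 [323.2 196.9  81.4 149.6]
stand 0.59 [323.2 160.1 127.2 125.3]
axis@ 0.0925 [325.  162.6] tool [0.0377 0.0017 0.0485]
axis@ 0.1375 [325.4 173.6] tool [0.0378 0.0017 0.0035]
```

View pics/c7.png

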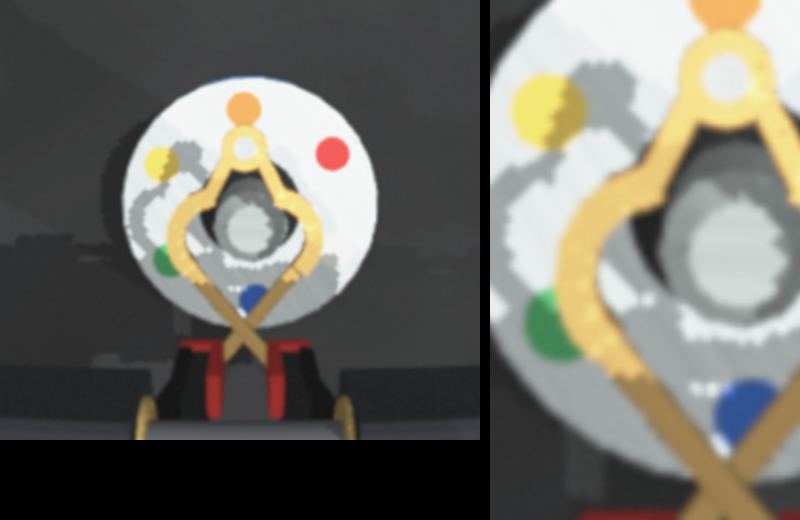

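The wrist view shows the spread clip over the disc with the spindle top inside the ring, its top face at about (325,175). That agrees with the predicted axis at (325,174). I'll correct by (-1.5, +2) mm, descend to just above the spindle, and measure the relative fit at the same height.

```bash
python3 -m pendant '[[-0.0015,0.002,0,0],[0,0,0.01,0],[0,0,0.008,0],[0,0,0,0],[0,0,0,0],[0,0,0,0]]' 
cat > fit2.py <<'E'
from fit import *
s,M=pose();c=r.camera("wrist");save(c,"fit2.png");P=s["ee_pos"]
zt=-.0249
im,m,xs,ys=hole(c,P,M,zt);ix,iy,ir=inscribed(m,xs,ys);print("ring",ix,iy,ir)
zs=P[2]-.1375
im,_,xs,ys=hole(c,P,M,zs)
g=cv2.cvtColor(im,cv2.COLOR_RGB2GRAY)
i,j=int((ix-.01)/.0002),int((iy+.03)/.0002)
sub=cv2.medianBlur(g,5)[i-70:i+70,j-70:j+70]
big=np.hstack([cv2.resize(cv2.cvtColor(im,cv2.COLOR_RGB2BGR)[::-1],None,fx=1.3,fy=1.3)])
cc=cv2.HoughCircles(sub,cv2.HOUGH_GRADIENT,1.5,15,param1=60,param2=15,minRadius=35,maxRadius=66)
if cc is not None:
  for x,y,rr in cc[0][:6]: print("circ",np.round([(xs[i-70]+y*.0002)*1e3,(ys[j-70]+x*.0002)*1e3,rr*.2],2))
b=(sub>150).astype(np.uint8);n,l,st,ce=cv2.connectedComponentsWithStats(b)
for k in range(1,n):
  if st[k,4]>300: print("bright",(xs[i-70]+ce[k][1]*.0002).round(4),(ys[j-70]+ce[k][0]*.0002).round(4),st[k]*.2)
cv2.imwrite("pics/sub.png",np.hstack([cv2.resize(sub,(420,420)),cv2.resize(g[::-1],(380,420))]))
print("axis pred",M.T@(np.array([.5316,.0262,.1375])-P))
E
python3 fit2.py
```

```text
time: 11.33
ee_pos: [0.5616, 0.0006, 0.1241]
eef_rot: [0.365, 0.931, -0.0, -0.0]
ft_force: [-0.4, -0.2, -1.7]
width: 0.0202
grip_force: 4.9
t 11.33 pos [0.5616 0.0006 0.1241] xang 137.2 tilt 0.01 F [-0.4 -0.2 -1.7] grip 4.9 w 0.0202 q [ 0.52  0.33 -0.71  1.69  0.23  1.21  0.57]
ring 0.03860000000000008 -0.0008000000000001756 0.013267596
circ [40.35 -1.65 11.38]
circ [43.65  1.05 12.04]
circ [40.65  1.35 11.02]
circ [37.35  0.45 10.06]
circ [43.95 -3.75 12.7 ]
circ [35.85  3.15 13.03]
bright 0.037 -0.0012 [   0.     0.    28.    28.  2877.8]
bright 0.0498 0.0103 [ 21.6  21.4   6.4   6.6 150.4]
axis pred [ 0.0394 -0.0016 -0.0134]
```

View pics/sub.png

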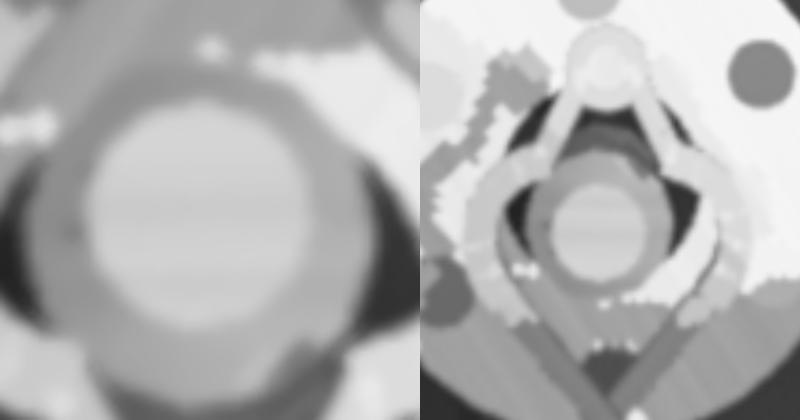

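The top face of the spindle is centred at tool (38.8, -1.6) mm and the ring's clear centre at (38.6, -0.8) mm. I'll correct y by -0.8 mm and go down over the spindle, watching the force.

```bash
f='ee_pos|ft_force|width|grip'; python3 -m pendant '[[0,-0.0008,0,0],[0,0,0.004,0],[0,0,0.004,0],[0,0,0.004,0],[0,0,0,0]]' | grep -E "$f"
python3 -m pendant '[[0,0,0.005,0],[0,0,0.005,0],[0,0,0.005,0],[0,0,0,0]]' | grep -E "$f"; python3 fit2.py | head -2
```

```text
ee_pos: [0.5606, -0.0002, 0.111]
ft_force: [-0.1, 0.7, -0.6]
width: 0.0199
grip_force: 4.9
ee_pos: [0.5604, -0.0001, 0.0958]
ft_force: [-0.4, 0.7, -0.9]
width: 0.0202
grip_force: 4.9
t 12.13 pos [ 0.5604 -0.0001  0.0958] xang 137.2 tilt 0.09 F [-0.4  0.7 -0.9] grip 4.9 w 0.0202 q [ 0.51  0.35 -0.71  1.72  0.25  1.16  0.56]
ring 0.03840000000000007 -0.0006000000000001768 0.013431317
```

```bash
f='ee_pos|ft_force|width|grip'; python3 -m pendant '[[0,0,0.005,0],[0,0,0.005,0],[0,0,0.005,0],[0,0,0.003,0],[0,0,0,0]]' | grep -E "$f"
python3 -m pendant '[[0,0,0.0015,0],[0,0,0,0]]' | grep -E "$f"
python3 -m pendant '[[0,0,0.0015,0],[0,0,0,0]]' | grep -E "$f"
python3 -m pendant '[[0,0,0.0015,0],[0,0,0,0]]' | grep -E "$f"
```

```text
ee_pos: [0.5606, -0.0001, 0.0782]
ft_force: [-0.2, -0.1, -0.6]
width: 0.0199
grip_force: 4.9
ee_pos: [0.5612, -0.0001, 0.0775]
ft_force: [0.0, 0.6, 0.0]
width: 0.0201
grip_force: 4.9
ee_pos: [0.5612, -0.0001, 0.0761]
ft_force: [-0.6, -0.6, 0.3]
width: 0.0201
grip_force: 4.9
ee_pos: [0.5612, -0.0002, 0.0746]
ft_force: [0.3, 0.3, 0.3]
width: 0.0201
grip_force: 4.9
```

```bash
f='ee_pos|ft_force'; python3 -m pendant '[[0,0,0.0015,0],[0,0,0,0]]' | grep -E "$f"
python3 -m pendant '[[0,0,0.0015,0],[0,0,0,0]]' | grep -E "$f"
python3 -m pendant '[[0,0,0.001,0],[0,0,0,0]]' | grep -E "$f"
python3 -m pendant '[[0,0,0.001,0],[0,0,0,0]]' | grep -E "$f"
```

```text
ee_pos: [0.5613, -0.0001, 0.0732]
ft_force: [-0.6, -0.4, 1.4]
ee_pos: [0.5614, -0.0001, 0.0717]
ft_force: [0.3, 1.0, 4.0]
ee_pos: [0.5614, -0.0001, 0.0708]
ft_force: [-0.8, -0.8, 4.4]
ee_pos: [0.5614, -0.0001, 0.0697]
ft_force: [0.4, -1.2, 5.2]
```

```bash
f='ft_force'; python3 -m pendant '[[0,0,0.0005,0],[0,0,0,0]]' | grep -E "$f|ee"; for i in 1; do python3 -m pendant '[[0,0,0,0]]' | grep -E "$f"; python3 -m pendant '[[0,0,0,0]]' | grep -E "$f"; python3 -m pendant '[[0,0,0,0]]' | grep -E "$f"; python3 -m pendant '[[0,0,0,0]]' | grep -E "$f"; done; python3 - <<'E'
from fit import *
s,M=pose();P=s["ee_pos"]
n="side";d=r.camera(n)
# red/other: find disc dots colours & height now vs before, scene camera too
cs=r.camera("scene")
def dots(im,box):
    x0,x1,y0,y1=box;h=cv2.cvtColor(im[y0:y1,x0:x1],cv2.COLOR_RGB2HSV);o={}
    for k,(a,b) in dict(yellow=(22,33),orange=(8,18),green=(50,85),red=(172,180)).items():
        m=((h[...,0]>=a)&(h[...,0]<=b)&(h[...,1]>120)&(h[...,2]>120)).astype(np.uint8);q,l,st,ce=cv2.connectedComponentsWithStats(m)
        o[k]=[(ce[i]+[x0,y0],st[i,4]) for i in range(1,q) if st[i,4]>=4]
    return o
old={"scene":cv2.imread("pics/scene0.png")[...,::-1],"side":cv2.imread("pics/side0.png")[...,::-1]}
for nm,c,b in(("scene",cs,(275,330,190,240)),("side",d,(285,340,150,195))):
    A=dots(np.ascontiguousarray(old[nm]),b);B=dots(c["img"],b)
    for k in A: print(nm,k,"old",[(np.round(p,1),a) for p,a in A[k]],"new",[(np.round(p,1),a) for p,a in B[k]])
E
```

```text
ee_pos: [0.5614, -0.0001, 0.0693]
eef_rot: [0.365, 0.931, 0.0, 0.0]
ft_force: [-0.2, -0.8, 5.1]
ft_force: [-0.5, 0.2, 5.1]
ft_force: [0.1, -1.2, 5.0]
ft_force: [-0.1, -0.9, 4.8]
ft_force: [-0.3, -0.7, 5.4]
t 14.27 pos [ 0.5614 -0.0001  0.0694] xang 137.2 tilt 0.03 F [-0.3 -0.7  5.4] grip 5.1 w 0.0203 q [ 0.5   0.38 -0.7   1.75  0.27  1.11  0.54]
scene yellow old [(array([318.5, 209.8]), np.int32(10))] new [(array([318.7, 211. ]), np.int32(13)), (array([294.9, 214. ]), np.int32(8))]
scene orange old [(array([309.1, 220.6]), np.int32(15))] new [(array([308.8, 221.6]), np.int32(17))]
scene green old [(array([310.7, 198.9]), np.int32(9))] new [(array([310.8, 200. ]), np.int32(10))]
scene red old [] new []
side yellow old [(array([297.9, 177.3]), np.int32(7))] new [(array([298. , 178.6]), np.int32(8))]
side orange old [(array([297.3, 169.4]), np.int32(7))] new [(array([298., 171.]), np.int32(5))]
side green old [(array([312.2, 180.3]), np.int32(6))] new []
side red old [] new []
```

Force is about 5.7 N net, so the disc is about 4.7 mm down. As the grip eases, the pads may slide up to 3 mm on the ears before the tips bear on the tongues. I'll press 2 mm more, so the disc stays between 3 and 7 mm down in either case, then release stepwise.

```bash
f='ee_pos|ft_force|width|grip'; python3 -m pendant '[[0,0,0.001,0],[0,0,0.001,0],[0,0,0,0],[0,0,0,0]]' | grep -E "$f"
python3 -m pendant '[[0,0,0,0],[0,0,0,0],[0,0,0,0]]' 0.3 | grep -E "$f"
python3 -m pendant '[[0,0,0,0],[0,0,0,0],[0,0,0,0]]' 0.4 | grep -E "$f"
```

```text
ee_pos: [0.5614, -0.0001, 0.0675]
ft_force: [-1.4, -0.6, 6.1]
width: 0.0201
grip_force: 5.0
ee_pos: [0.5612, 0.0001, 0.0672]
ft_force: [-0.2, 0.7, 4.8]
width: 0.0252
grip_force: 6.1
ee_pos: [0.561, 0.0, 0.0671]
ft_force: [-0.7, 0.8, 4.4]
width: 0.0336
grip_force: 5.6
```

It slipped to tongue-bearing as predicted (about 5 N, disc ~3.8 mm down). I'll press 1 mm more and continue the release.

```bash
f='ee_pos|ft_force|width|grip'; python3 -m pendant '[[0,0,0.0005,0],[0,0,0.0005,0],[0,0,0,0]]' | grep -E "$f"
python3 -m pendant '[[0,0,0,0],[0,0,0,0],[0,0,0,0]]' 0.48 | grep -E "$f"
python3 -m pendant '[[0,0,0,0],[0,0,0,0],[0,0,0,0]]' 0.57 | grep -E "$f"
```

```text
ee_pos: [0.5611, 0.0, 0.0661]
ft_force: [-1.4, 0.5, 5.4]
width: 0.0349
grip_force: 5.8
ee_pos: [0.5607, 0.0, 0.066]
ft_force: [-2.7, 0.8, 6.4]
width: 0.0407
grip_force: 5.0
ee_pos: [0.5605, 0.0003, 0.066]
ft_force: [-3.1, 1.0, 6.4]
width: 0.0484
grip_force: 3.1
```

Ears are following at 48 mm, well past the 37 mm that would mean sitting round the full spindle, so the ring is entering the groove. Opening fully, then lifting slightly and checking.

```bash
f='ee_pos|ft_force|width|grip'; python3 -m pendant '[[0,0,0,0],[0,0,0,0],[0,0,0,0],[0,0,0,0]]' 0.66 | grep -E "$f"
python3 -m pendant '[[0,0,0,0],[0,0,0,0],[0,0,0,0],[0,0,0,0],[0,0,0,0],[0,0,0,0]]' 1 | grep -E "$f"
python3 fit.py | head -2
python3 - <<'E'
from fit import *
c=r.camera("wrist");s,M=pose();h=cv2.cvtColor(c["img"],cv2.COLOR_RGB2HSV)
m=(((h[...,0]<6)|(h[...,0]>172))&(h[...,1]>150)&(h[...,2]>70)).astype(np.uint8)
n,l,st,ce=cv2.connectedComponentsWithStats(m)
for i in range(1,n):
  if st[i,4]>40: print(st[i],np.round(ce[i],1),M.T@(atz(c,ce[i],"wrist",.098)-s["ee_pos"]))
E
```

```text
ee_pos: [0.5606, 0.0002, 0.066]
ft_force: [-2.5, 1.8, 6.4]
width: 0.0566
grip_force: 2.8
ee_pos: [0.5608, -0.0004, 0.0657]
ft_force: [0.5, 0.5, 0.3]
width: 0.0849
grip_force: 0.0
t 16.78 pos [ 0.5608 -0.0004  0.0657] xang 137.2 tilt 0.05 F [0.5 0.5 0.3] grip 0.0 w 0.0849 q [ 0.5   0.39 -0.69  1.75  0.27  1.1   0.54]
ring clear centre (top plane) (np.float64(0.026600000000000047), np.float64(-0.0008000000000001756), np.float32(0.015860777))
t 16.98 pos [ 0.561  -0.0002  0.066 ] xang 137.2 tilt 0.02 F [ 0.  -0.  -0.2] grip 0.0 w 0.0864 q [ 0.5   0.39 -0.69  1.75  0.27  1.1   0.54]
[541  58  11  12  76] [546.3  63.5] [ 0.117   0.135  -0.0321]
[369 132  22  23 404] [379.4 143. ] [ 0.0613  0.029  -0.032 ]
[258 221  25  42 566] [270.6 237.6] [ 0.0088 -0.0292 -0.032 ]
[360 222  24  42 538] [371.  238.6] [ 0.0083  0.0269 -0.032 ]
```

```bash
f='ee_pos|ft_force'; python3 -m pendant '[[0,0,-0.01,0],[0,0,-0.015,0],[0,0,-0.03,0],[0,0,-0.035,0],[0,0,-0.02,0],[0,0,0,0],[0,0,0,0],[0,0,0,0]]' 1| grep -E "$f"
python3 - <<'E'
from fit import *
s,M=pose();P=s["ee_pos"];C={n:r.camera(n) for n in("scene","side","wrist")}
for n in C: save(C[n],"end_"+n+".png")
def dots(im,box):
    x0,x1,y0,y1=box;h=cv2.cvtColor(im[y0:y1,x0:x1],cv2.COLOR_RGB2HSV);o={}
    for k,(a,b) in dict(yellow=(22,33),orange=(8,18),green=(50,85)).items():
        m=((h[...,0]>=a)&(h[...,0]<=b)&(h[...,1]>120)&(h[...,2]>120)).astype(np.uint8);q,l,st,ce=cv2.connectedComponentsWithStats(m)
        o[k]=[(np.round(ce[i]+[x0,y0],1),st[i,4]) for i in range(1,q) if st[i,4]>=4]
    return o
for n,b in(("scene",(275,330,190,240)),("side",(285,340,150,195))): print(n,dots(C[n]["img"],b))
c=C["wrist"];h=cv2.cvtColor(c["img"],cv2.COLOR_RGB2HSV)
K=dict(red=((h[...,0]<6)|(h[...,0]>172))&(h[...,1]>150)&(h[...,2]>70),brass=(h[...,0]>14)&(h[...,0]<34)&(h[...,1]>50)&(h[...,2]>100))
for k,m in K.items():
    m=m.astype(np.uint8);m[:60]=0;m[245:]=0;n,l,st,ce=cv2.connectedComponentsWithStats(m)
    for i in range(1,n):
        if st[i,4]>40: print(k,st[i],np.round(ce[i],1),"tool",M.T@(atz(c,ce[i],"wrist",.092)-P))
for z in(.0925,.0875,.1375): print("axis",z,np.round(proj(c,[.5316,.0262,z],"wrist"),1))
for t in("clip_ring","ear_a"):
  for n in("scene","side"):
    for o in r.outline_of(t,n)[:2]: print(t,n,round(o["score"],2),np.round(o["bbox"],1))
E
```

```text
ee_pos: [0.5608, -0.0002, 0.1758]
ft_force: [0.4, 1.0, 0.1]
t 17.65 pos [ 0.5608 -0.0002  0.1758] xang 137.2 tilt 0.04 F [0.4 1.  0.1] grip 0.0 w 0.0870 q [ 0.53  0.28 -0.73  1.63  0.19  1.31  0.6 ]
scene {'yellow': [(array([318.7, 211. ]), np.int32(13)), (array([302.2, 215.5]), np.int32(4))], 'orange': [(array([308.6, 221.5]), np.int32(19))], 'green': [(array([310.7, 200.6]), np.int32(7))]}
side {'yellow': [(array([298. , 178.6]), np.int32(8))], 'orange': [(array([297.5, 171. ]), np.int32(4))], 'green': []}
red [485  69   9  10  53] [489.1  73.6] tool [0.1238 0.1584 0.0837]
red [352 126  12  12 115] [357.6 131.8] tool [0.0603 0.0304 0.0838]
red [282 181  15  23 189] [289.7 190.1] tool [ 0.0072 -0.0304  0.0838]
red [347 182  15  22 172] [353.7 190.5] tool [0.0068 0.028  0.0838]
brass [559  60  29  11 183] [572.3  63.4] tool [0.1559 0.2757 0.0837]
brass [ 534   82   35   57 1051] [551.2 110.3] tool [0.0975 0.2419 0.0837]
brass [306 106  34  55 599] [321.9 131.7] tool [ 0.0601 -0.001   0.0838]
brass [277 129  15  16 180] [284.1 136.4] tool [ 0.0561 -0.0343  0.0838]
brass [156 147  13  11  85] [161.4 152.8] tool [ 0.0455 -0.1572  0.0839]
brass [298 175  19  15  96] [306.5 181.4] tool [ 0.0153 -0.0149  0.0838]
brass [328 176  19  15  98] [337.2 182.3] tool [0.0145 0.0129 0.0838]
axis 0.0925 [322.6 155.1]
axis 0.0875 [322.6 154.3]
axis 0.1375 [322.5 163.1]
clip_ring scene 0.55 [295.9 209.2  28.9  23.8]
clip_ring side 0.68 [319.3 172.4  30.2  23.9]
ear_a scene 0.44 [293.7 208.   26.6  21.4]
ear_a side 0.42 [317.3 176.9   3.8  11.1]
ear_a side 0.23 [313.1 159.2  31.5  10.7]
```

The disc stays down: its dots are where they were when pressed, about 1.2 px below the free position in both views. The clip's ears are back near their at-ease spacing, the ring is round the spindle, and the robot is clear at no force.

```bash
python3 -c "
from bench import r
print(r.close_job())"
```

```text
the job is handed in; nothing more can be done
None
```

The clip is in the groove and holding the disc down as far as the cameras and force readings show. The robot is clear, nothing went near the bottle, torch or battery, and the job was handed in at about 18 s, with no verdict returned.

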